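# Fill up the tin of brass door knobs

## Task

Fill up the round blue tin: put the two loose brass door knobs (not the steel or the black one) into its two empty places, one in the middle and one in the gap in the outer ring, each standing upright with its base plate flat on the tin's floor between the knobs already there.

Things in the scene. Friction and masses are not known exactly. Their poses are not given: they have to be found in the camera images.
- tin: round blue tin, 204 mm across, 198 inside, 28 mm high, open, fixed. Origin: centre of its underside, z up; inner floor 3 mm higher. Seven places: the middle (empty) and six in a ring of radius 64 mm, 60 degrees apart from the tin's +x (that one empty). The other five hold loose brass knobs like knob_a. Free finger room between heads: along the tangent in the ring, 30 degrees off the tin's x in the middle.
- rim_gap (a point): centre of the empty place in the outer ring of the tin, on the tin's inner floor, 64 mm from the tin's middle along the tin's +x; axes as the tin's. A knob here or in the middle has about 10 mm of play to the plates of its neighbours and 8 mm to the tin's wall.
- knob_a: loose brass (yellow) door knob on the counter: base plate 54 mm across, 10 mm thick; neck 20 mm across from 10 to 22 mm up; cylindrical head 32 mm across from 22 to 50 mm up (grip here); 100 to 210 g. Origin: centre of the plate's underside, z up. Round: its yaw does not matter. A steel and a black knob of the same shape stand near, 8 cm or more off.
- knob_b: loose brass (yellow) door knob on the counter: base plate 54 mm across, 10 mm thick; neck 20 mm across from 10 to 22 mm up; cylindrical head 32 mm across from 22 to 50 mm up (grip here); 100 to 210 g. Origin: centre of the plate's underside, z up. Round: its yaw does not matter. Either brass knob may go in either place.
Mind the look-alikes: they are no part of the job. What is shaped like the knob_a but turquoise is not meant.

How it is judged:
By the outcome, as a careful person would: the job done as asked, in the order asked, and still so for the second after the job is handed in, with the robot touching nothing.
It also fails if it takes over 59 s, if anything falls off the work surface, if the arm or the gripper's body presses on something with over 40 N, if the wrist force passes 120 N, or if a joint passes its speed limit or range.

## Robot

A 7-joint arm with a two-finger parallel gripper is mounted at the origin on the work surface. World frame = base frame: x ahead of the robot, y to its left, z up, the work surface at z = 0. Lengths are in m, angles in degrees, forces in N, time in s.
With the tool pointing down it reaches from about 0.425 to 0.875 m from the base axis. Payload 4.7 kg.
Tool frame: the origin (TCP) lies midway between the tips of the shut fingers; the grasp point (between the pads) lies 19 mm behind it (env.grip_depth is the distance from the TCP to the grasp point, in m); z points along the fingers, y is the line along which they close (so a half turn about z gives the same grasp; the last joint's range is limited). The gripper opens to 87 mm and grips with 3 to 60 N. Pads are 19 mm wide; open, the fingers measure 117 mm over their backs; the gripper's body (75 mm by 190 mm) begins 51 mm behind the grasp point.
Start: joints at [-66.171, 18.392, -4.016, 83.108, 1.295, 78.541, -3.26], TCP at [0.254, 0.598, 0.223] pointing down, gripper open.
Joint ranges: [-163.93, 163.93], [-17.29, 119.83], [-79.2, 71.16], [3.27, 140.29], [-89.18, 269.18], [5.43, 117.66], [-154.24, 154.24]. Speed limits (degrees/s): [147.25, 147.25, 180, 180, 180, 180, 180].

## Interface

Orientations are given as [roll, pitch, yaw] about the fixed x, y, z axes, in that order (R = Rz(yaw) Ry(pitch) Rx(roll)).
In Python, from cell import get_obs, optics, env, nets gives the robot as it stands.
- The arm moves only by the shell command python3 -m creep 'ROWS' [FORCE]. ROWS is JSON, a list of rows, each an object of numbers: "wx", "wy", "wz": the turn, a rotation vector about the tool's x, y, z in degrees; "tx", "ty", "tz": the shift along the tool's x, y, z in mm; "gripper": the opening, from -1 (shut) to 1 (fully open). A call has 1 to 5 rows; each row is the pose to reach, as a shift and turn from the pose commanded when the call began, along the tool's axes at that moment; what a row does not reach only later rows make up. A row lasts 1/12 s, in which the tool goes at most 41.7 mm and 7.16 degrees, less where a joint would pass 70% of its speed; a pose out of reach is approached as far as the arm can. A call with a gripper value outside its range is refused whole. The fingers move at their own pace and stop on an object; FORCE is the grip in N (left out, the last holds). Time passes only in rows, so rows that repeat a pose let the fingers close. It gives the time, the measured TCP pose, the force, the opening and the grip force at its end, in the units of the state.
- get_obs(): the state, without advancing time (a new reading comes with each control period).
- optics.read_camera(name): name is "side" or "top" or "wrist"; returns (picture, depth): 480x640x3 uint8, red, green, blue; 480x640 float32, m along the optical axis (not along the pixel's ray), 0 where there is no reading.
- optics.camera_info(name): a dict with "fovy" (degrees; the focal length in pixels is half the picture's height over the tangent of half this angle, whatever the lens; pixels are square), "cx", "cy" (the principal point, pixels), "R" (3x3) and "t" (3): a world point X has camera coordinates R X + t; the wrist camera has in their place "tool_from_camera" (4x4, takes a point from camera to tool coordinates, whose origin is the TCP and whose axes are the flange's). Camera axes: x right, y down, z forward; pixel columns grow to the right and rows downward; lengths in m; the calibration is good to about 2 mm. A picture is of the moment at which its call begins: read the wrist's pose just before it. camera_info takes no time and is no camera call.
- env.sign_off(): hands the job in; it is judged then, once.
Trained networks look in the newest picture that a camera, given by its name, has taken for a name from the list of things; names that differ only in an ending like _2 or _b are one class to them, and where a whole thing is asked for, a point or a joint stands for the part that bears it (a point fixed in the world has none). Each returns a list of dicts, best first, with "confidence" (0 to 1); they miss things now and then, are a little off and sometimes report something else, mostly with a low value. They report only what shows in the picture. A call takes as long as a camera call. They do not tell look-alikes from the thing itself.
- nets.look_for(query, camera): "point" ([x, y, z] in m, in world coordinates, good to about 4 mm: the middle of the surface that is visible of it).
- nets.place_of(query, camera): "point" ([x, y, z] in m, in world coordinates, good to about 4 mm: a listed point, or the origin of a listed thing).
The state is a dict: "time_s": time; "qpos": joint angles; "joint_velocities": joint speeds; "effort": joint torques, N m; "tool_pos": TCP position; "tool_rot": TCP orientation; "force": force on the tool from outside, world axes, zero at the start; "wrist_torque": the same for the moment, N m; "grip_width": finger opening in m; "grasp_force": force on a finger pad.
Only numpy, scipy, OpenCV 4.12 (cv2) and the standard library are available. Lean on these libraries where they do the work, as an engineer would, in place of code of your own. Each camera call takes 0.05 s, during which the arm holds its last target. There are 200 camera calls.

## Working session

There is one attempt and no reset: what is moved stays moved. The work goes in short steps, Python scripts to look and compute and a shell command to move; the robot and the scene stay as the last step left them, time stands still between calls to the robot, and variables do not carry over. Pictures are saved under pics/ and viewed, at most 10 in all, crops included, and the job is handed in when it is done.

```bash
mkdir -p pics; ls
cat > h.py <<'E'
import numpy as np, cv2
from cell import get_obs, optics, env, nets
from scipy.spatial.transform import Rotation as Ro
def cloud(name):
    o=get_obs(); im,d=optics.read_camera(name); c=optics.camera_info(name)
    f=240/np.tan(np.radians(c["fovy"])/2); v,u=np.mgrid[:480,:640]
    P=np.stack([(u-c["cx"])/f*d,(v-c["cy"])/f*d,d],-1)
    if "R" in c: W=(P-np.array(c["t"]).ravel())@np.array(c["R"])
    else:
        T=np.array(c["tool_from_camera"]); R=Ro.from_euler('xyz',o["tool_rot"],degrees=True).as_matrix()
        W=(P@T[:3,:3].T+T[:3,3])@R.T+np.array(o["tool_pos"])
    W[d<=0]=np.nan
    return im,W
E
python3 - <<'E'
from h import *
o=get_obs(); print({k:o[k] for k in ("time_s","tool_pos","tool_rot","grip_width","force")})
ims=[]
for n in ("top","side"):
    im,W=cloud(n); np.savez(f"/tmp/{n}.npz",im=im,W=W)
    cv2.imwrite(f"pics/{n}1.png",im[...,::-1])
    c=optics.camera_info(n); print(n,c["fovy"],np.round(c["R"],2).tolist(),c["t"])
    for q in ("knob_a","tin","rim_gap"):
        print(n,q,[(np.round(r["point"],3).tolist(),round(r["confidence"],2)) for r in nets.place_of(q,n)])
E
```

```text
pics
{'time_s': 0.0, 'tool_pos': array([0.25401103, 0.59771509, 0.22147235]), 'tool_rot': array([-1.79892538e+02,  6.07198150e-03,  1.56979681e+02]), 'grip_width': 0.08718189629300092, 'force': array([-0.5900027 , -0.51117246,  0.29277515])}
top 55.348996556614935 [[0.02, -1.0, 0.0], [-0.97, -0.02, -0.23], [0.23, 0.0, -0.97]] [-0.05805186  0.51091439  0.78269911]
top knob_a [([0.622, -0.127, 0.004], 0.93), ([0.384, -0.252, 0.002], 0.9), ([0.389, -0.34, -0.004], 0.59), ([0.53, -0.378, -0.001], 0.58), ([0.48, -0.288, 0.005], 0.55)]
top tin [([0.569, 0.146, 0.001], 0.61)]
top rim_gap [([0.507, 0.119, 0.006], 0.96)]
side 43.74428376247107 [[-0.99, -0.14, -0.0], [-0.1, 0.7, -0.7], [0.1, -0.7, -0.71]] [0.49613909 0.11371965 1.04762182]
side knob_a [([0.622, -0.123, 0.003], 0.87), ([0.382, -0.255, 0.005], 0.79), ([0.48, -0.285, 0.002], 0.69), ([0.388, -0.346, 0.002], 0.63), ([0.526, -0.379, 0.001], 0.57)]
side tin [([0.565, 0.149, -0.004], 0.83), ([0.508, 0.116, 0.003], 0.67)]
side rim_gap []
```

View pics/top1.png

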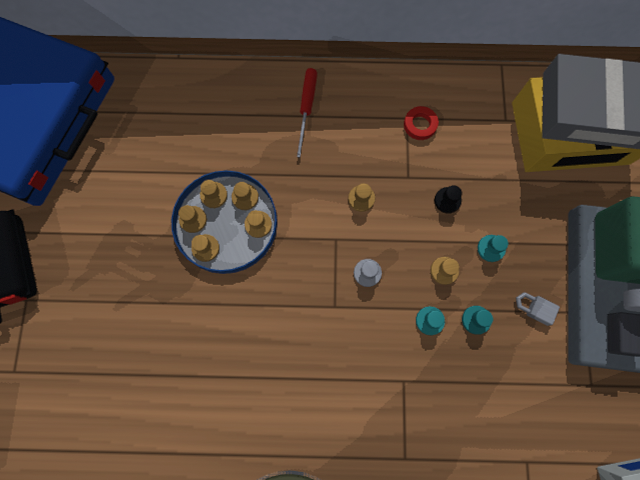

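Run:
```python
from h import *
z=np.load("/tmp/top.npz"); im,W=z["im"],z["W"]
hsv=cv2.cvtColor(im,cv2.COLOR_RGB2HSV)
m=((W[...,2]>.044)&(W[...,2]<.08)).astype('uint8')
n,l,s,c=cv2.connectedComponentsWithStats(m)
for i in range(1,n):
    if s[i,4]>60:
        p=W[l==i]; t=p[:,2]>np.nanmedian(p[:,2])-.003
        print(c[i].round(),s[i,4],np.round(p[t].mean(0),4),np.median(hsv[l==i],axis=0),np.median(im[l==i],axis=0))
```

```text
[ 65. 133.] 2836 [0.7257 0.4542 0.0673] [110. 205.  55.] [10. 23. 46.]
[560. 140.] 1468 [ 0.7322 -0.5039  0.07  ] [ 22. 185.  89.] [89. 72. 24.]
[209. 188.] 221 [0.6225 0.1704 0.053 ] [ 18. 144. 130.] [130. 101.  57.]
[242. 190.] 222 [0.6198 0.1074 0.053 ] [ 18. 144. 132.] [132. 103.  58.]
[363. 191.] 208 [ 0.6228 -0.1257  0.05  ] [ 18. 144. 139.] [139. 108.  61.]
[454. 193.] 212 [ 0.6229 -0.2986  0.0503] [110.  38.  21.] [18. 19. 21.]
[187. 213.] 232 [0.571  0.2076 0.0524] [ 18. 144. 129.] [129. 101.  56.]
[600. 298.] 5886 [ 0.4291 -0.5537  0.054 ] [105.  40.  68.] [57. 62. 68.]
[  9. 261.] 1689 [0.4706 0.525  0.0582] [110.  51.  17.] [14. 14. 16.]
[255. 218.] 223 [0.5638 0.0779 0.053 ] [ 18. 144. 146.] [146. 114.  64.]
[200. 243.] 237 [0.5138 0.1779 0.0527] [ 18. 144. 143.] [143. 112.  62.]
[499. 243.] 229 [ 0.5258 -0.3795  0.0503] [ 91. 173. 106.] [ 34. 103. 106.]
[450. 267.] 232 [ 0.4796 -0.2861  0.0504] [ 18.  143.  143.5] [143.5 112.   63. ]
[370. 269.] 229 [ 0.4719 -0.1376  0.0501] [111.  26. 143.] [128. 132. 143.]
[435. 319.] 249 [ 0.3832 -0.2554  0.0502] [ 91. 173. 120.] [ 39. 116. 120.]
[484. 318.] 253 [ 0.3866 -0.3421  0.0504] [ 91. 174. 106.] [ 34. 103. 106.]
[627. 474.] 271 [ 0.1352 -0.5585  0.0675] [ 90.  11. 121.] [117. 121. 121.]
```

The brass knobs are at (362,195) and (445,268). Both are yellow with hue 18, matching the five in the tin. Of the look-alikes, steel (368,271) is grey, black (449,198) is black, and (492,248), (431,321) and (477,320) are turquoise. The tin is at (225,222), with its gap at lower right, about (238,250). I'll confirm this in a crop and fit the tin.

Run:
```python
from h import *
from scipy.optimize import least_squares
z=np.load("/tmp/top.npz"); im,W=z["im"],z["W"]
cv2.imwrite("pics/crop1.png",cv2.resize(im[160:345,160:520,::-1],None,fx=2.2,fy=2.2,interpolation=cv2.INTER_CUBIC))
for n in("top","side"):
    z=np.load(f"/tmp/{n}.npz"); im,W=z["im"],z["W"]
    hsv=cv2.cvtColor(im,cv2.COLOR_RGB2HSV)
    m=(W[...,2]>.024)&(W[...,2]<.034)&(np.hypot(W[...,0]-.567,W[...,1]-.141)<.13)&(np.hypot(W[...,0]-.567,W[...,1]-.141)>.085)&(abs(hsv[...,0].astype(int)-110)<12)&(hsv[...,1]>120)
    p=W[m]; r=least_squares(lambda a:np.hypot(p[:,0]-a[0],p[:,1]-a[1])-.1005,[.567,.141],loss='soft_l1',f_scale=.002)
    print(n,len(p),r.x,np.median(abs(r.fun)))
    k=((W[...,2]>.047)&(W[...,2]<.06)).astype('uint8'); N,l,s,c=cv2.connectedComponentsWithStats(k)
    for i in range(1,N):
        if s[i,4]>60:
            q=W[l==i]; q=q[q[:,2]>np.median(q[:,2])-.003].mean(0); d=q[:2]-r.x
            if np.hypot(*d)<.09: print(np.round(q,4),'r',np.hypot(*d).round(4),'ang',np.degrees(np.arctan2(d[1],d[0])).round(1))
            elif q[0]>.45 and -.3<q[1]<-.1: print(np.round(q,4))
```

```text
top 551 [0.5665967  0.14246564] 0.0009630044862179721
[0.6225 0.1704 0.053 ] r 0.0625 ang 26.6
[0.6198 0.1073 0.053 ] r 0.0637 ang -33.4
[ 0.6228 -0.1257  0.05  ]
[ 0.6229 -0.2986  0.0503]
[0.571  0.2077 0.0525] r 0.0653 ang 86.1
[0.5638 0.0779 0.053 ] r 0.0646 ang -92.4
[0.5137 0.1779 0.0527] r 0.0637 ang 146.2
[ 0.4796 -0.2862  0.0504]
[ 0.4719 -0.1376  0.0501]
side 713 [0.56592579 0.14558004] 0.0008482991523829919
[ 0.6228 -0.2951  0.0513]
[ 0.4792 -0.2829  0.0513]
[ 0.6226 -0.1219  0.0515]
[ 0.4716 -0.134   0.0511]
[0.5635 0.0815 0.0542] r 0.0641 ang -92.2
[0.6194 0.1114 0.0543] r 0.0635 ang -32.6
[0.6222 0.1741 0.0543] r 0.0631 ang 26.8
[0.5132 0.1821 0.0542] r 0.0642 ang 145.3
[0.5703 0.2116 0.0543] r 0.0662 ang 86.2
```

View pics/crop1.png

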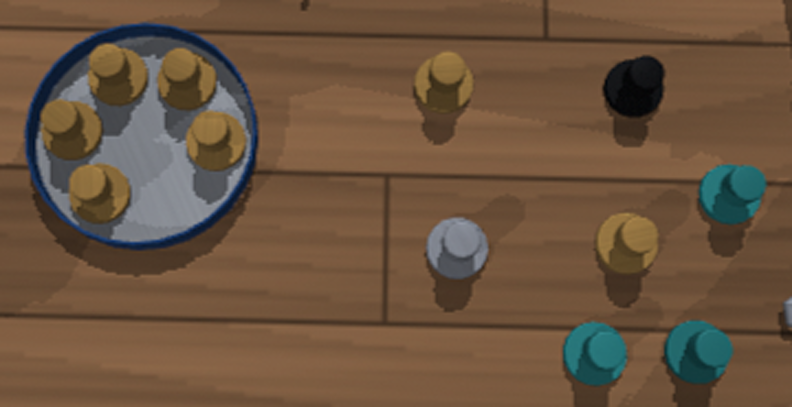

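The crop shows the two loose brass knobs at crop pixels (445,80) and (627,243). Steel, black and turquoise are clearly different. Next I'll move over knob A.

```bash
cat > go.py <<'E'
import sys; from h import *
x,y,z,yaw=map(float,sys.argv[1:5]); o=get_obs(); R=Ro.from_euler('xyz',o["tool_rot"],degrees=True)
d=R.inv().apply(np.array([x,y,z])-o["tool_pos"])*1000
w=np.degrees((R.inv()*Ro.from_euler('xyz',[180,0,yaw],degrees=True)).as_rotvec())
print("t",o["time_s"],"pos",np.round(o["tool_pos"],4),np.round(o["tool_rot"],1),"| t",d.round(1),"w",w.round(1), "len",np.linalg.norm(d).round(),"F",np.round(o["force"],1),"grip",o["grip_width"],o["grasp_force"])
E
python3 go.py 0.6228 -0.1240 0.17 -153.4
```

```text
t 0.4 pos [0.2542 0.5981 0.2224] [-180.    0.  157.] | t [-621.7 -520.5   52.6] w [ -0.   -0.  -49.6] len 812.0 F [-0.9 -1.1 -0.2] grip 0.08708939426585806 0.0
```

```bash
python3 -m creep '[{"tx":-31,"ty":-26,"tz":2.6,"gripper":1},{"tx":-62,"ty":-52,"tz":5},{"tx":-93,"ty":-78,"tz":8},{"tx":-124,"ty":-104,"tz":10.5},{"tx":-155,"ty":-130,"tz":13}]' 25
python3 -m creep '[{"tx":-31,"ty":-26,"tz":2.6},{"tx":-62,"ty":-52,"tz":5},{"tx":-93,"ty":-78,"tz":8},{"tx":-124,"ty":-104,"tz":10.5},{"tx":-155,"ty":-130,"tz":13}]'
python3 -m creep '[{"tx":-31,"ty":-26,"tz":2.6},{"tx":-62,"ty":-52,"tz":5},{"tx":-93,"ty":-78,"tz":8},{"tx":-124,"ty":-104,"tz":10.5},{"tx":-155,"ty":-130,"tz":13}]'
python3 go.py 0.6228 -0.1240 0.17 -153.4
```

```text
t 0.4 pos [0.2542 0.5981 0.2224] [-180.    0.  157.] | t [-621.7 -520.5   52.6] w [ -0.   -0.  -49.6] len 812.0 F [-0.9 -1.1 -0.2] grip 0.08708939426585806 0.0validation failed for argument at $[0]...
validation failed for argument at $[0]...
validation failed for argument at $[0]...
```

```bash
python3 -m creep '[{"wx":0,"wy":0,"wz":0,"tx":-31,"ty":-26,"tz":2.6,"gripper":1},{"wx":0,"wy":0,"wz":0,"tx":-62,"ty":-52,"tz":5,"gripper":1},{"wx":0,"wy":0,"wz":0,"tx":-93,"ty":-78,"tz":8,"gripper":1},{"wx":0,"wy":0,"wz":0,"tx":-124,"ty":-104,"tz":10.5,"gripper":1},{"wx":0,"wy":0,"wz":0,"tx":-155,"ty":-130,"tz":13,"gripper":1}]' 25
python3 go.py 0.6228 -0.1240 0.17 -153.4
```

```text
time_s: 0.82
tool_pos: [0.3467, 0.4162, 0.2096]
tool_rot: [180.0, 0.0, 157.0]
force: [0.4, 0.4, -0.0]
grip_width: 0.0874
grasp_force: 0.0
t 0.8167 pos [0.3467 0.4162 0.2096] [180.   0. 157.] | t [-465.3 -389.3   39.5] w [  0.    0.  -49.6] len 608.0 F [ 0.4  0.4 -0. ] grip 0.08735793654243082 0.0
```

```bash
python3 -m creep '[{"wx":0,"wy":0,"wz":0,"tx":-31,"ty":-26,"tz":2.6,"gripper":1},{"wx":0,"wy":0,"wz":0,"tx":-62,"ty":-52,"tz":5,"gripper":1},{"wx":0,"wy":0,"wz":0,"tx":-93,"ty":-78,"tz":8,"gripper":1},{"wx":0,"wy":0,"wz":0,"tx":-124,"ty":-104,"tz":10.5,"gripper":1},{"wx":0,"wy":0,"wz":0,"tx":-155,"ty":-130,"tz":13,"gripper":1}]' >/dev/null
python3 -m creep '[{"wx":0,"wy":0,"wz":0,"tx":-31,"ty":-26,"tz":2.6,"gripper":1},{"wx":0,"wy":0,"wz":0,"tx":-62,"ty":-52,"tz":5,"gripper":1},{"wx":0,"wy":0,"wz":0,"tx":-93,"ty":-78,"tz":8,"gripper":1},{"wx":0,"wy":0,"wz":0,"tx":-124,"ty":-104,"tz":10.5,"gripper":1},{"wx":0,"wy":0,"wz":0,"tx":-155,"ty":-130,"tz":13,"gripper":1}]' >/dev/null
python3 -m creep '[{"wx":0,"wy":0,"wz":-7,"tx":-31,"ty":-26,"tz":2.6,"gripper":1},{"wx":0,"wy":0,"wz":-14,"tx":-62,"ty":-52,"tz":5,"gripper":1},{"wx":0,"wy":0,"wz":-21,"tx":-93,"ty":-78,"tz":8,"gripper":1},{"wx":0,"wy":0,"wz":-28,"tx":-124,"ty":-104,"tz":10.5,"gripper":1},{"wx":0,"wy":0,"wz":-35,"tx":-155,"ty":-130,"tz":13,"gripper":1}]'
python3 -m creep '[{"wx":0,"wy":0,"wz":-7,"tx":0,"ty":0,"tz":0,"gripper":1},{"wx":0,"wy":0,"wz":-14.6,"tx":0,"ty":0,"tz":0,"gripper":1},{"wx":0,"wy":0,"wz":-14.6,"tx":0,"ty":0,"tz":0,"gripper":1}]' >/dev/null
python3 go.py 0.6228 -0.1240 0.17 -153.4
python3 - <<'E'
from h import *
im,W=cloud("wrist"); cv2.imwrite("pics/w1.png",im[...,::-1])
k=((W[...,2]>.045)&(W[...,2]<.06)).astype('uint8'); N,l,s,c=cv2.connectedComponentsWithStats(k)
for i in range(1,N):
    if s[i,4]>200:
        q=W[l==i]; (cx,cy),r=cv2.minEnclosingCircle(q[q[:,2]>np.median(q[:,2])-.003][:,:2].astype('float32'));print(c[i],s[i,4],np.round(q.mean(0),4),cx,cy,r)
E
```

```text
time_s: 2.07
tool_pos: [0.6139, -0.1072, 0.1719]
tool_rot: [180.0, 0.0, -170.9]
force: [1.2, 0.7, 0.0]
grip_width: 0.0872
grasp_force: 0.0
t 2.3167 pos [ 0.6132 -0.1071  0.1714] [ 180.    -0.  -156.6] | t [ -2.1 -19.3   1.4] w [ 0.  -0.  -3.2] len 19.0 F [ 0.5 -0.5 -0.6] grip 0.08711213180938941 0.0
[358.51178628  37.24934521] 1909 [ 0.4742 -0.1351  0.05  ] 0.4734785258769989 -0.1349441409111023 0.016011906787753105
[ 69.65427509 151.50557621] 1614 [ 0.6239 -0.2948  0.0501] 0.6246461868286133 -0.2956954836845398 0.01633273996412754
[289.93338558 242.6677116 ] 1276 [ 0.6238 -0.1233  0.0502] 0.6246688365936279 -0.12311621755361557 0.015966026112437248
[558.46746104 271.70485793] 1091 [0.5622 0.0767 0.0522] 0.5644227266311646 0.08032283186912537 0.016185123473405838
```

View pics/w1.png

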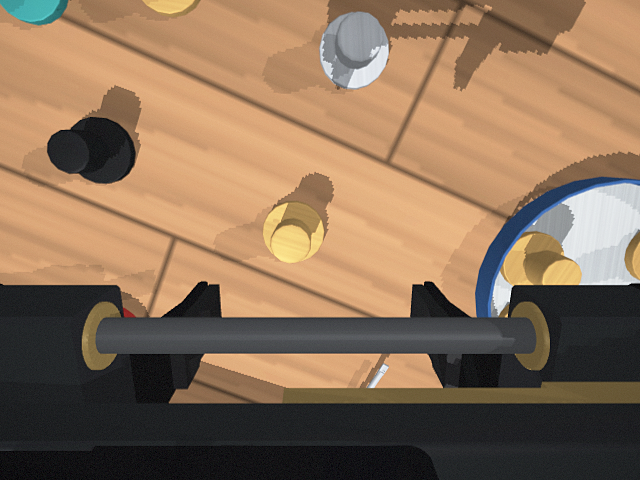

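The wrist view shows brass knob A at (290,243), black at (80,150) and steel at (357,45). I'll centre on the brass one and go down.

```bash
python3 go.py 0.6235 -0.1235 0.1 -153.4
python3 -m creep '[{"wx":0,"wy":0,"wz":-3.2,"tx":-3,"ty":-19,"tz":20,"gripper":1},{"wx":0,"wy":0,"wz":-3.2,"tx":-3,"ty":-19,"tz":50,"gripper":1},{"wx":0,"wy":0,"wz":-3.2,"tx":-3,"ty":-19,"tz":71,"gripper":1},{"wx":0,"wy":0,"wz":-3.2,"tx":-3,"ty":-19,"tz":71,"gripper":1},{"wx":0,"wy":0,"wz":-3.2,"tx":-3,"ty":-19,"tz":71,"gripper":1}]' >/dev/null
python3 go.py 0.6235 -0.1235 0.018 -153.4
```

```text
t 2.3667 pos [ 0.6132 -0.1063  0.1717] [ 180.     0.  -156.8] | t [ -2.7 -19.9  71.7] w [ 0.   0.  -3.4] len 74.0 F [0.1 0.5 0. ] grip 0.08682392351423354 0.0
t 2.7833 pos [ 0.6227 -0.1214  0.1001] [ 1.799e+02 -1.000e-01 -1.536e+02] | t [ 0.1 -2.4 82.1] w [ 0.1 -0.1 -0.2] len 82.0 F [ 0.7  0.  -0.2] grip 0.08702790486093501 0.0
```

```bash
python3 -m creep '[{"wx":0,"wy":0,"wz":0,"tx":0,"ty":-2,"tz":30,"gripper":1},{"wx":0,"wy":0,"wz":0,"tx":0,"ty":-2,"tz":55,"gripper":1},{"wx":0,"wy":0,"wz":0,"tx":0,"ty":-2,"tz":75,"gripper":1},{"wx":0,"wy":0,"wz":0,"tx":0,"ty":-2,"tz":82,"gripper":1},{"wx":0,"wy":0,"wz":0,"tx":0,"ty":-2,"tz":82,"gripper":1}]' 25
python3 -m creep '[{"wx":0,"wy":0,"wz":0,"tx":0,"ty":0,"tz":0,"gripper":-0.2},{"wx":0,"wy":0,"wz":0,"tx":0,"ty":0,"tz":0,"gripper":-1},{"wx":0,"wy":0,"wz":0,"tx":0,"ty":0,"tz":0,"gripper":-1},{"wx":0,"wy":0,"wz":0,"tx":0,"ty":0,"tz":0,"gripper":-1},{"wx":0,"wy":0,"wz":0,"tx":0,"ty":0,"tz":0,"gripper":-1}]' 25
python3 -m creep '[{"wx":0,"wy":0,"wz":0,"tx":0,"ty":0,"tz":0,"gripper":-1},{"wx":0,"wy":0,"wz":0,"tx":0,"ty":0,"tz":0,"gripper":-1},{"wx":0,"wy":0,"wz":0,"tx":0,"ty":0,"tz":0,"gripper":-1}]' 25
```

```text
time_s: 3.2
tool_pos: [0.6242, -0.1235, 0.0187]
tool_rot: [180.0, -0.0, -153.5]
force: [0.2, -0.1, 0.0]
grip_width: 0.0872
grasp_force: 0.0
time_s: 3.62
tool_pos: [0.625, -0.1242, 0.0198]
tool_rot: [-180.0, 0.1, -153.5]
force: [-0.3, 0.1, 0.4]
grip_width: 0.0617
grasp_force: 0.0
time_s: 3.87
tool_pos: [0.6244, -0.1241, 0.0188]
tool_rot: [180.0, 0.0, -153.5]
force: [-0.4, -1.2, 0.2]
grip_width: 0.0419
grasp_force: 0.0
```

```bash
python3 -m creep '[{"wx":0,"wy":0,"wz":0,"tx":0,"ty":0,"tz":0,"gripper":-1},{"wx":0,"wy":0,"wz":0,"tx":0,"ty":0,"tz":0,"gripper":-1},{"wx":0,"wy":0,"wz":0,"tx":0,"ty":0,"tz":0,"gripper":-1},{"wx":0,"wy":0,"wz":0,"tx":0,"ty":0,"tz":0,"gripper":-1}]' 25
python3 -m creep '[{"wx":0,"wy":0,"wz":0,"tx":0,"ty":0,"tz":-8,"gripper":-1},{"wx":0,"wy":0,"wz":0,"tx":0,"ty":0,"tz":-25,"gripper":-1},{"wx":0,"wy":0,"wz":0,"tx":0,"ty":0,"tz":-50,"gripper":-1},{"wx":0,"wy":0,"wz":0,"tx":0,"ty":0,"tz":-75,"gripper":-1},{"wx":0,"wy":0,"wz":0,"tx":0,"ty":0,"tz":-90,"gripper":-1}]'
python3 go.py 0.5663 0.144 0.11 -153.4
```

```text
time_s: 4.2
tool_pos: [0.6243, -0.1241, 0.0187]
tool_rot: [180.0, -0.0, -153.5]
force: [-1.2, -0.7, -0.0]
grip_width: 0.0314
grasp_force: 25.0
time_s: 4.62
tool_pos: [0.6254, -0.1246, 0.1119]
tool_rot: [-179.9, 0.1, -153.5]
force: [0.4, 0.4, -1.4]
grip_width: 0.0313
grasp_force: 25.0
t 4.6167 pos [ 0.6254 -0.1246  0.1119] [-1.799e+02  1.000e-01 -1.535e+02] | t [-66.8 266.8   1.6] w [-0.1  0.1 -0.1] len 275.0 F [ 0.4  0.4 -1.4] grip 0.031280155128355705 24.99998089391738
```

```bash
python3 -m creep '[{"wx":0,"wy":0,"wz":0,"tx":-5,"ty":20,"tz":0,"gripper":-1},{"wx":0,"wy":0,"wz":0,"tx":-13,"ty":52,"tz":0,"gripper":-1},{"wx":0,"wy":0,"wz":0,"tx":-22,"ty":88,"tz":0,"gripper":-1},{"wx":0,"wy":0,"wz":0,"tx":-31,"ty":124,"tz":0,"gripper":-1},{"wx":0,"wy":0,"wz":0,"tx":-40,"ty":160,"tz":0,"gripper":-1}]' >/dev/null
python3 -m creep '[{"wx":0,"wy":0,"wz":0,"tx":-9,"ty":36,"tz":0,"gripper":-1},{"wx":0,"wy":0,"wz":0,"tx":-18,"ty":72,"tz":0,"gripper":-1},{"wx":0,"wy":0,"wz":0,"tx":-24,"ty":96,"tz":0,"gripper":-1},{"wx":0,"wy":0,"wz":0,"tx":-27,"ty":107,"tz":0,"gripper":-1},{"wx":0,"wy":0,"wz":0,"tx":-27,"ty":107,"tz":0,"gripper":-1}]'
python3 go.py 0.5663 0.144 0.11 -153.4
cat > tinfit.py <<'E'
from h import *
from scipy.optimize import least_squares
import sys
im,W=cloud("wrist"); cv2.imwrite(f"pics/{sys.argv[1]}.png",im[...,::-1])
hsv=cv2.cvtColor(im,cv2.COLOR_RGB2HSV); r0=np.hypot(W[...,0]-.566,W[...,1]-.144)
m=(W[...,2]>.024)&(W[...,2]<.034)&(r0<.12)&(r0>.085)&(abs(hsv[...,0].astype(int)-110)<12)&(hsv[...,1]>120)
p=W[m]; r=least_squares(lambda a:np.hypot(p[:,0]-a[0],p[:,1]-a[1])-.1005,[.567,.141],loss='soft_l1',f_scale=.002)
print("tin",len(p),r.x,np.median(abs(r.fun)))
k=((W[...,2]>.045)&(W[...,2]<.06)).astype('uint8'); N,l,s,c=cv2.connectedComponentsWithStats(k)
for i in range(1,N):
    if s[i,4]>200:
        q=W[l==i]; q=q[q[:,2]>np.median(q[:,2])-.003]; (cx,cy),R=cv2.minEnclosingCircle(q[:,:2].astype('float32'))
        d=np.array([cx,cy])-r.x
        print(c[i].round(),s[i,4],np.round([cx,cy,q[:,2].mean(),R],4),'r',np.hypot(*d).round(4),'ang',np.degrees(np.arctan2(d[1],d[0])).round(1))
E
python3 tinfit.py w2
```

```text
time_s: 5.45
tool_pos: [0.5644, 0.1486, 0.109]
tool_rot: [179.9, 0.0, -153.2]
force: [-0.1, 0.0, -1.8]
grip_width: 0.0313
grasp_force: 25.0
t 5.45 pos [0.5644 0.1486 0.109 ] [ 179.9    0.  -153.2] | t [ 0.3 -5.  -1. ] w [0.1 0.  0.2] len 5.0 F [-0.1  0.  -1.8] grip 0.03130253875400592 25.000392319634557
tin 3618 [0.56820387 0.14598343] 0.0011762130563209017
[212. 214.] 2352 [0.5647 0.0814 0.0533 0.0159] r 0.0647 ang -93.1
[402. 215.] 2323 [0.5147 0.1812 0.0532 0.0159] r 0.0641 ang 146.6
[238. 305.] 202 [0.6112 0.117  0.0525 0.0067] r 0.0519 ang -34.0
[390. 302.] 345 [0.5665 0.2033 0.0529 0.008 ] r 0.0574 ang 91.7
[303. 373.] 367 [0.6285 0.1744 0.0534 0.0149] r 0.0666 ang 25.3
```

View pics/w2.png

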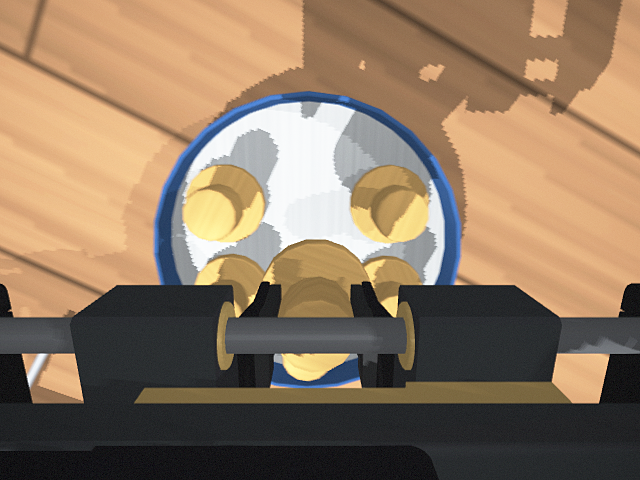

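The wrist view shows the held knob above the tin's middle at (318,300). Neighbouring heads are at (212,205) and (400,210), and the open gap is at (305,150). I'll correct by a few mm and lower.

```bash
python3 go.py 0.5678 0.1452 0.030 -153.4; python3 go.py 0.5678 0.1452 0.030 -153.4
python3 -m creep '[{"wx":0,"wy":0,"wz":0,"tx":-2,"ty":-4.5,"tz":10,"gripper":-1},{"wx":0,"wy":0,"wz":0,"tx":-2,"ty":-4.5,"tz":35,"gripper":-1},{"wx":0,"wy":0,"wz":0,"tx":-2,"ty":-4.5,"tz":60,"gripper":-1},{"wx":0,"wy":0,"wz":0,"tx":-2,"ty":-4.5,"tz":76,"gripper":-1},{"wx":0,"wy":0,"wz":0,"tx":-2,"ty":-4.5,"tz":79,"gripper":-1}]'
python3 go.py 0.5678 0.1452 0.0215 -153.4
```

```text
t 5.5 pos [0.5652 0.1452 0.109 ] [-180.     0.  -153.4] | t [-2.3 -1.1 79. ] w [-0.  0.  0.] len 79.0 F [-0.8 -1.7 -2.2] grip 0.031155364654444778 25.000014659017324
t 5.5 pos [0.5652 0.1452 0.109 ] [-180.     0.  -153.4] | t [-2.3 -1.1 79. ] w [-0.  0.  0.] len 79.0 F [-0.8 -1.7 -2.2] grip 0.031155364654444778 25.000014659017324
time_s: 5.92
tool_pos: [0.5671, 0.1369, 0.0257]
tool_rot: [-179.9, -0.4, -153.8]
force: [-0.4, 0.2, -2.2]
grip_width: 0.0312
grasp_force: 25.0
t 5.9167 pos [0.5671 0.1369 0.0257] [-179.9   -0.4 -153.8] | t [-4.3  7.1  4.2] w [-0.1 -0.4 -0.4] len 9.0 F [-0.4  0.2 -2.2] grip 0.03122146543486221 24.999949880875647
```

```bash
python3 -m creep '[{"wx":0,"wy":0,"wz":0,"tx":0,"ty":0,"tz":-5,"gripper":-1},{"wx":0,"wy":0,"wz":0,"tx":0,"ty":0,"tz":-5,"gripper":-1},{"wx":0,"wy":0,"wz":0,"tx":0,"ty":0,"tz":-5,"gripper":-1}]'>/dev/null
python3 go.py 0.5678 0.1452 0.0300 -153.4
```

```text
t 6.1667 pos [0.5711 0.1409 0.0367] [-180.     0.2 -153.6] | t [1.  5.3 6.7] w [-0.   0.2 -0.2] len 9.0 F [ 0.7 -0.3 -1. ] grip 0.03115693660266482 25.00002703629434
```

```bash
python3 -m creep '[{"wx":0,"wy":0,"wz":0,"tx":1,"ty":4,"tz":2,"gripper":-1},{"wx":0,"wy":0,"wz":0,"tx":1,"ty":4,"tz":4,"gripper":-1},{"wx":0,"wy":0,"wz":0,"tx":1,"ty":4,"tz":4,"gripper":-1},{"wx":0,"wy":0,"wz":0,"tx":1,"ty":4,"tz":4,"gripper":-1},{"wx":0,"wy":0,"wz":0,"tx":1,"ty":4,"tz":4,"gripper":-1}]'>/dev/null
python3 go.py 0.5678 0.1452 0.0220 -153.4
```

```text
t 6.5833 pos [0.5665 0.1448 0.0309] [-180.     0.  -153.5] | t [-1.4 -0.2  8.9] w [-0.   0.  -0.1] len 9.0 F [ 0.6  0.6 -1.3] grip 0.031080170065127647 25.000017411075532
```

```bash
python3 -m creep '[{"wx":0,"wy":0,"wz":0,"tx":-0.8,"ty":0,"tz":3,"gripper":-1},{"wx":0,"wy":0,"wz":0,"tx":-0.8,"ty":0,"tz":6,"gripper":-1},{"wx":0,"wy":0,"wz":0,"tx":-0.8,"ty":0,"tz":8,"gripper":-1},{"wx":0,"wy":0,"wz":0,"tx":-0.8,"ty":0,"tz":8,"gripper":-1},{"wx":0,"wy":0,"wz":0,"tx":-0.8,"ty":0,"tz":8,"gripper":-1}]'>/dev/null
python3 go.py 0.5678 0.1452 0.0217 -153.4
```

```text
t 7.0 pos [0.5669 0.1449 0.0224] [ 180.    -0.  -153.5] | t [-0.9 -0.2  0.7] w [ 0.  -0.  -0.1] len 1.0 F [-0.5  0.4 -0.8] grip 0.031109009895989956 25.000043394975364
```

```bash
python3 -m creep '[{"wx":0,"wy":0,"wz":0,"tx":0,"ty":0,"tz":0.5,"gripper":-1},{"wx":0,"wy":0,"wz":0,"tx":0,"ty":0,"tz":1,"gripper":-1},{"wx":0,"wy":0,"wz":0,"tx":0,"ty":0,"tz":1,"gripper":-1}]'
python3 -m creep '[{"wx":0,"wy":0,"wz":0,"tx":0,"ty":0,"tz":0,"gripper":0.1},{"wx":0,"wy":0,"wz":0,"tx":0,"ty":0,"tz":0,"gripper":0.1},{"wx":0,"wy":0,"wz":0,"tx":0,"ty":0,"tz":0,"gripper":0.1},{"wx":0,"wy":0,"wz":0,"tx":0,"ty":0,"tz":0,"gripper":0.1}]'
```

```text
time_s: 7.25
tool_pos: [0.5672, 0.145, 0.0218]
tool_rot: [180.0, 0.0, -153.5]
force: [-0.1, -0.5, -0.8]
grip_width: 0.0318
grasp_force: 25.0
time_s: 7.58
tool_pos: [0.5674, 0.1452, 0.0221]
tool_rot: [-180.0, 0.0, -153.5]
force: [0.7, 0.9, -0.7]
grip_width: 0.0455
grasp_force: 0.0
```

```bash
python3 -m creep '[{"wx":0,"wy":0,"wz":0,"tx":0,"ty":0,"tz":-5,"gripper":0.1},{"wx":0,"wy":0,"wz":0,"tx":0,"ty":0,"tz":-30,"gripper":0.1},{"wx":0,"wy":0,"wz":0,"tx":0,"ty":0,"tz":-65,"gripper":0.5},{"wx":0,"wy":0,"wz":0,"tx":0,"ty":0,"tz":-100,"gripper":1},{"wx":0,"wy":0,"wz":0,"tx":0,"ty":0,"tz":-130,"gripper":1}]'
python3 -m creep '[{"wx":0,"wy":0,"wz":0,"tx":24,"ty":-31,"tz":0,"gripper":1},{"wx":0,"wy":0,"wz":0,"tx":48,"ty":-62,"tz":0,"gripper":1},{"wx":0,"wy":0,"wz":0,"tx":72,"ty":-93,"tz":0,"gripper":1},{"wx":0,"wy":0,"wz":0,"tx":96,"ty":-124,"tz":0,"gripper":1},{"wx":0,"wy":0,"wz":0,"tx":120,"ty":-155,"tz":0,"gripper":1}]' >/dev/null
python3 -m creep '[{"wx":0,"wy":0,"wz":0,"tx":24,"ty":-31,"tz":0,"gripper":1},{"wx":0,"wy":0,"wz":0,"tx":48,"ty":-62,"tz":0,"gripper":1},{"wx":0,"wy":0,"wz":0,"tx":72,"ty":-93,"tz":0,"gripper":1},{"wx":0,"wy":0,"wz":0,"tx":96,"ty":-124,"tz":0,"gripper":1},{"wx":0,"wy":0,"wz":0,"tx":120,"ty":-155,"tz":0,"gripper":1}]' >/dev/null
python3 -m creep '[{"wx":0,"wy":0,"wz":0,"tx":18,"ty":-22,"tz":0,"gripper":1},{"wx":0,"wy":0,"wz":0,"tx":18,"ty":-22,"tz":0,"gripper":1},{"wx":0,"wy":0,"wz":0,"tx":18,"ty":-22,"tz":0,"gripper":1},{"wx":0,"wy":0,"wz":0,"tx":18,"ty":-22,"tz":0,"gripper":1}]'
python3 tinfit.py w3; python3 go.py 0.48 -0.2845 0.1 -153.4
python3 - <<'E'
from h import *
im,W=cloud("top"); cv2.imwrite("pics/top2.png",cv2.resize(im[150:300,150:500,::-1],None,fx=2.2,fy=2.2,interpolation=cv2.INTER_CUBIC))
E
```

```text
time_s: 8.0
tool_pos: [0.5676, 0.145, 0.1546]
tool_rot: [-180.0, 0.1, -153.5]
force: [1.5, 0.3, 0.0]
grip_width: 0.0608
grasp_force: 0.0
time_s: 9.17
tool_pos: [0.4845, -0.2664, 0.152]
tool_rot: [180.0, 0.0, -153.5]
force: [0.2, 1.2, -1.0]
grip_width: 0.0873
grasp_force: 0.0
tin 0 [0.567 0.141] nan
[278.  63.] 2081 [ 0.3879 -0.3406  0.0502  0.0159] r 0.5138 ang -110.4
[399. 122.] 1871 [ 0.3845 -0.2533  0.0501  0.016 ] r 0.4345 ang -114.8
[148. 228.] 1578 [ 0.5273 -0.3776  0.0504  0.0159] r 0.5201 ang -94.4
[295. 229.] 1510 [ 0.481  -0.2842  0.0502  0.016 ] r 0.4338 ang -101.4
[478. 302.] 1069 [ 0.4722 -0.136   0.0501  0.016 ] r 0.2928 ang -108.9
[206. 381.] 930 [ 0.6244 -0.2965  0.0503  0.0164] r 0.4412 ang -82.5
t 9.2167 pos [ 0.4848 -0.2657  0.1519] [ 180.     0.  -153.4] | t [ 12.8 -14.7  51.9] w [ 0.  0. -0.] len 55.0 F [0.6 0.2 0.5] grip 0.08651155972968648 0.0
  return _methods._mean(a, axis=axis, dtype=dtype,
  ret = ret.dtype.type(ret / rcount)
```

View pics/w3.png

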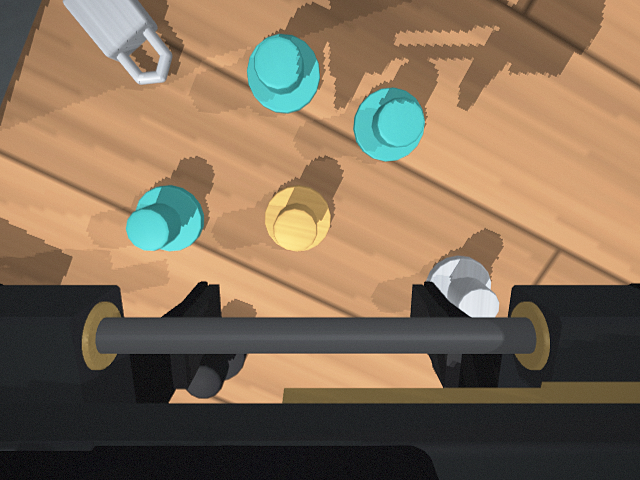

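View pics/top2.png

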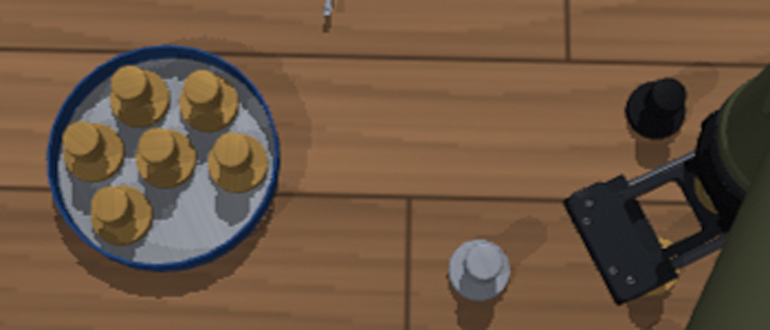

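Top crop: knob A stands upright in the middle at (165,155), with the gap at (190,225) still empty. Wrist view: brass knob B is at (297,225), with turquoise ones at (165,220), (283,72) and (390,123). I'm picking the brass one.

```bash
python3 -m creep '[{"wx":0,"wy":0,"wz":0,"tx":6,"ty":-8,"tz":10,"gripper":1},{"wx":0,"wy":0,"wz":0,"tx":12,"ty":-15,"tz":30,"gripper":1},{"wx":0,"wy":0,"wz":0,"tx":12,"ty":-15,"tz":50,"gripper":1},{"wx":0,"wy":0,"wz":0,"tx":12,"ty":-15,"tz":60,"gripper":0.7},{"wx":0,"wy":0,"wz":0,"tx":12,"ty":-15,"tz":60,"gripper":0.5}]' >/dev/null
python3 -m creep '[{"wx":0,"wy":0,"wz":0,"tx":0,"ty":0,"tz":0,"gripper":0.5},{"wx":0,"wy":0,"wz":0,"tx":0,"ty":0,"tz":0,"gripper":0.5},{"wx":0,"wy":0,"wz":0,"tx":0,"ty":0,"tz":0,"gripper":0.5}]' >/dev/null
python3 go.py 0.4808 -0.2842 0.0187 -153.4
```

```text
t 9.9333 pos [ 0.4813 -0.2859  0.093 ] [-1.799e+02  1.000e-01 -1.535e+02] | t [-0.2  1.8 74.3] w [-0.1  0.1 -0.1] len 74.0 F [ 0.2  0.  -0.4] grip 0.06733584742262327 0.0
```

```bash
python3 -m creep '[{"wx":0,"wy":0,"wz":0,"tx":0,"ty":1,"tz":25,"gripper":0.5},{"wx":0,"wy":0,"wz":0,"tx":0,"ty":1,"tz":50,"gripper":0.5},{"wx":0,"wy":0,"wz":0,"tx":0,"ty":1,"tz":68,"gripper":0.5},{"wx":0,"wy":0,"wz":0,"tx":0,"ty":1,"tz":73,"gripper":0.5},{"wx":0,"wy":0,"wz":0,"tx":0,"ty":1,"tz":73,"gripper":0.5}]' 25
python3 -m creep '[{"wx":0,"wy":0,"wz":0,"tx":0,"ty":0,"tz":0,"gripper":-1},{"wx":0,"wy":0,"wz":0,"tx":0,"ty":0,"tz":0,"gripper":-1},{"wx":0,"wy":0,"wz":0,"tx":0,"ty":0,"tz":0,"gripper":-1},{"wx":0,"wy":0,"wz":0,"tx":0,"ty":0,"tz":0,"gripper":-1},{"wx":0,"wy":0,"wz":0,"tx":0,"ty":0,"tz":0,"gripper":-1}]' 25 >/dev/null
python3 -m creep '[{"wx":0,"wy":0,"wz":0,"tx":0,"ty":0,"tz":0,"gripper":-1},{"wx":0,"wy":0,"wz":0,"tx":0,"ty":0,"tz":0,"gripper":-1},{"wx":0,"wy":0,"wz":0,"tx":0,"ty":0,"tz":0,"gripper":-1},{"wx":0,"wy":0,"wz":0,"tx":0,"ty":0,"tz":0,"gripper":-1},{"wx":0,"wy":0,"wz":0,"tx":0,"ty":0,"tz":0,"gripper":-1}]' 25
```

```text
time_s: 10.35
tool_pos: [0.4792, -0.2847, 0.0182]
tool_rot: [179.9, -0.1, -153.5]
force: [0.2, -0.0, -0.1]
grip_width: 0.0651
grasp_force: 0.0
time_s: 11.18
tool_pos: [0.48, -0.2851, 0.0191]
tool_rot: [-180.0, 0.0, -153.5]
force: [0.7, 1.4, 4.0]
grip_width: 0.0314
grasp_force: 25.0
```

```bash
python3 -m creep '[{"wx":0,"wy":0,"wz":0,"tx":0,"ty":0,"tz":-8,"gripper":-1},{"wx":0,"wy":0,"wz":0,"tx":0,"ty":0,"tz":-25,"gripper":-1},{"wx":0,"wy":0,"wz":0,"tx":0,"ty":0,"tz":-50,"gripper":-1},{"wx":0,"wy":0,"wz":0,"tx":0,"ty":0,"tz":-75,"gripper":-1},{"wx":0,"wy":0,"wz":0,"tx":-6,"ty":10,"tz":-95,"gripper":-1}]'
python3 -m creep '[{"wx":0,"wy":0,"wz":0,"tx":-18,"ty":30,"tz":0,"gripper":-1},{"wx":0,"wy":0,"wz":0,"tx":-36,"ty":60,"tz":0,"gripper":-1},{"wx":0,"wy":0,"wz":0,"tx":-54,"ty":90,"tz":0,"gripper":-1},{"wx":0,"wy":0,"wz":0,"tx":-72,"ty":120,"tz":0,"gripper":-1},{"wx":0,"wy":0,"wz":0,"tx":-90,"ty":150,"tz":0,"gripper":-1}]' >/dev/null
python3 -m creep '[{"wx":0,"wy":0,"wz":0,"tx":-18,"ty":30,"tz":0,"gripper":-1},{"wx":0,"wy":0,"wz":0,"tx":-36,"ty":60,"tz":0,"gripper":-1},{"wx":0,"wy":0,"wz":0,"tx":-54,"ty":90,"tz":0,"gripper":-1},{"wx":0,"wy":0,"wz":0,"tx":-72,"ty":120,"tz":0,"gripper":-1},{"wx":0,"wy":0,"wz":0,"tx":-90,"ty":150,"tz":0,"gripper":-1}]' >/dev/null
python3 -m creep '[{"wx":0,"wy":0,"wz":0,"tx":-12,"ty":24,"tz":0,"gripper":-1},{"wx":0,"wy":0,"wz":0,"tx":-20,"ty":36,"tz":0,"gripper":-1},{"wx":0,"wy":0,"wz":0,"tx":-20,"ty":36,"tz":0,"gripper":-1},{"wx":0,"wy":0,"wz":0,"tx":-20,"ty":36,"tz":0,"gripper":-1},{"wx":0,"wy":0,"wz":0,"tx":-20,"ty":36,"tz":0,"gripper":-1}]' >/dev/null
python3 -m creep '[{"wx":0,"wy":0,"wz":0,"tx":0,"ty":0,"tz":0,"gripper":-1},{"wx":0,"wy":0,"wz":0,"tx":0,"ty":0,"tz":0,"gripper":-1},{"wx":0,"wy":0,"wz":0,"tx":0,"ty":0,"tz":0,"gripper":-1}]' >/dev/null
python3 go.py 0.5106 0.1165 0.032 -153.4; python3 tinfit.py w4; python3 go.py 0.5106 0.1165 0.032 -153.4
```

```text
time_s: 11.6
tool_pos: [0.4797, -0.2762, 0.1154]
tool_rot: [-179.9, -0.1, -153.7]
force: [0.4, -1.4, -2.7]
grip_width: 0.0312
grasp_force: 25.0
t 13.1 pos [0.5099 0.1154 0.1138] [-180.    -0.  -153.6] | t [-1.1  0.7 81.8] w [-0.  -0.  -0.2] len 82.0 F [-0.5  0.2 -2.3] grip 0.031314184545515676 25.00009270850569
tin 1424 [0.56791802 0.14580182] 0.0007023838465095023
[241. 301.] 377 [0.5568 0.0832 0.053  0.0089] r 0.0636 ang -100.1
[391. 301.] 364 [0.512  0.1736 0.0529 0.009 ] r 0.0624 ang 153.6
t 13.15 pos [0.5099 0.1156 0.1138] [-180.     0.  -153.6] | t [-1.   0.5 81.8] w [-0.   0.  -0.2] len 82.0 F [ 0.   0.3 -2.1] grip 0.03116942187272349 25.00010860618204
```

View pics/w4.png

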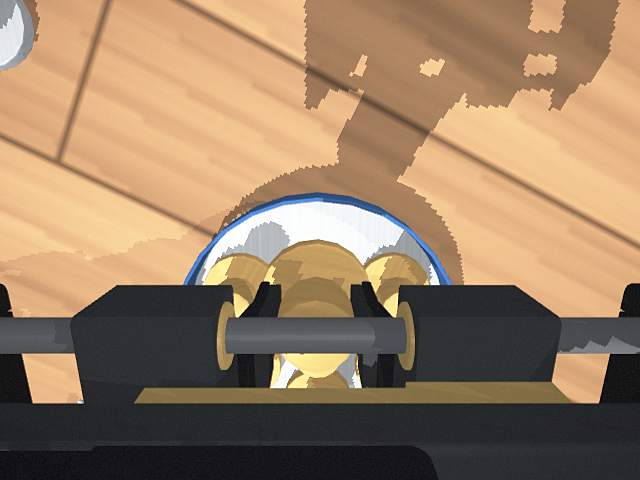

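The held knob (318,275) sits between its neighbours' plates at (238,270) and (398,270), and the tin fit agrees to within 1 mm. Lowering.

```bash
python3 -m creep '[{"wx":0,"wy":0,"wz":0,"tx":-1,"ty":0.5,"tz":10,"gripper":-1},{"wx":0,"wy":0,"wz":0,"tx":-1,"ty":0.5,"tz":35,"gripper":-1},{"wx":0,"wy":0,"wz":0,"tx":-1,"ty":0.5,"tz":60,"gripper":-1},{"wx":0,"wy":0,"wz":0,"tx":-1,"ty":0.5,"tz":75,"gripper":-1},{"wx":0,"wy":0,"wz":0,"tx":-1,"ty":0.5,"tz":80,"gripper":-1}]' >/dev/null
python3 -m creep '[{"wx":0,"wy":0,"wz":0,"tx":0,"ty":0,"tz":0,"gripper":-1},{"wx":0,"wy":0,"wz":0,"tx":0,"ty":0,"tz":0,"gripper":-1},{"wx":0,"wy":0,"wz":0,"tx":0,"ty":0,"tz":0,"gripper":-1},{"wx":0,"wy":0,"wz":0,"tx":0,"ty":0,"tz":0,"gripper":-1}]' >/dev/null
python3 go.py 0.5106 0.1165 0.0218 -153.4
```

```text
t 13.9 pos [0.5117 0.1177 0.0351] [-1.800e+02  1.000e-01 -1.535e+02] | t [ 1.6 -0.6 13.3] w [-0.   0.1 -0.1] len 13.0 F [ 0.6  0.3 -1.7] grip 0.03137093215273061 25.000060186721385
```

```bash
python3 -m creep '[{"wx":0,"wy":0,"wz":0,"tx":1,"ty":-0.5,"tz":4,"gripper":-1},{"wx":0,"wy":0,"wz":0,"tx":1,"ty":-0.5,"tz":8,"gripper":-1},{"wx":0,"wy":0,"wz":0,"tx":1,"ty":-0.5,"tz":11,"gripper":-1},{"wx":0,"wy":0,"wz":0,"tx":1,"ty":-0.5,"tz":11,"gripper":-1},{"wx":0,"wy":0,"wz":0,"tx":1,"ty":-0.5,"tz":11,"gripper":-1}]' 
python3 -m creep '[{"wx":0,"wy":0,"wz":0,"tx":0,"ty":0,"tz":0,"gripper":-1},{"wx":0,"wy":0,"wz":0,"tx":0,"ty":0,"tz":0,"gripper":-1}]' >/dev/null
python3 go.py 0.5106 0.1165 0.0218 -153.4
```

```text
time_s: 14.32
tool_pos: [0.5097, 0.1165, 0.0226]
tool_rot: [180.0, -0.0, -153.5]
force: [-0.7, 0.2, -1.6]
grip_width: 0.0313
grasp_force: 25.0
t 14.4833 pos [0.5099 0.1165 0.0228] [ 180.     0.  -153.5] | t [-0.7 -0.3  1. ] w [ 0.   0.  -0.1] len 1.0 F [-0.5 -0.1 -2.3] grip 0.03130351688634487 24.99981143977493
```

```bash
python3 -m creep '[{"wx":0,"wy":0,"wz":0,"tx":0,"ty":0,"tz":0.5,"gripper":-1},{"wx":0,"wy":0,"wz":0,"tx":0,"ty":0,"tz":1.2,"gripper":-1},{"wx":0,"wy":0,"wz":0,"tx":0,"ty":0,"tz":1.2,"gripper":-1}]'
python3 -m creep '[{"wx":0,"wy":0,"wz":0,"tx":0,"ty":0,"tz":0,"gripper":0.1},{"wx":0,"wy":0,"wz":0,"tx":0,"ty":0,"tz":0,"gripper":0.1},{"wx":0,"wy":0,"wz":0,"tx":0,"ty":0,"tz":0,"gripper":0.1},{"wx":0,"wy":0,"wz":0,"tx":0,"ty":0,"tz":0,"gripper":0.1}]'
python3 -m creep '[{"wx":0,"wy":0,"wz":0,"tx":0,"ty":0,"tz":-5,"gripper":0.1},{"wx":0,"wy":0,"wz":0,"tx":0,"ty":0,"tz":-30,"gripper":0.1},{"wx":0,"wy":0,"wz":0,"tx":0,"ty":0,"tz":-65,"gripper":0.1},{"wx":0,"wy":0,"wz":0,"tx":0,"ty":0,"tz":-100,"gripper":0.1},{"wx":0,"wy":0,"wz":0,"tx":0,"ty":0,"tz":-130,"gripper":0.1}]'
python3 -m creep '[{"wx":0,"wy":0,"wz":0,"tx":0,"ty":-35,"tz":-5,"gripper":0.1},{"wx":0,"wy":0,"wz":0,"tx":0,"ty":-70,"tz":-5,"gripper":0.1},{"wx":0,"wy":0,"wz":0,"tx":0,"ty":-105,"tz":-5,"gripper":0.1},{"wx":0,"wy":0,"wz":0,"tx":0,"ty":-140,"tz":-5,"gripper":0.1},{"wx":0,"wy":0,"wz":0,"tx":0,"ty":-170,"tz":-5,"gripper":0.1}]' >/dev/null
python3 -m creep '[{"wx":0,"wy":0,"wz":0,"tx":0,"ty":-35,"tz":0,"gripper":0.1},{"wx":0,"wy":0,"wz":0,"tx":0,"ty":-60,"tz":0,"gripper":0.1},{"wx":0,"wy":0,"wz":0,"tx":0,"ty":-60,"tz":0,"gripper":0.1},{"wx":0,"wy":0,"wz":0,"tx":0,"ty":-60,"tz":0,"gripper":0.1}]'
python3 - <<'E'
from h import *
im,W=cloud("top"); cv2.imwrite("pics/top3.png",cv2.resize(im[150:300,150:450,::-1],None,fx=2.6,fy=2.6,interpolation=cv2.INTER_CUBIC))
k=((W[...,2]>.045)&(W[...,2]<.06)).astype('uint8'); N,l,s,c=cv2.connectedComponentsWithStats(k)
for i in range(1,N):
    if s[i,4]>60:
        q=W[l==i]; q=q[q[:,2]>np.median(q[:,2])-.003].mean(0)
        if q[1]>.05 and q[1]<.25: print(np.round(q,4))
E
```

```text
time_s: 14.73
tool_pos: [0.51, 0.1166, 0.0221]
tool_rot: [180.0, 0.0, -153.5]
force: [-2.3, -0.2, 2.9]
grip_width: 0.0313
grasp_force: 25.0
time_s: 15.07
tool_pos: [0.51, 0.1166, 0.0216]
tool_rot: [-180.0, 0.0, -153.5]
force: [-0.1, -0.2, -0.5]
grip_width: 0.0456
grasp_force: 0.0
time_s: 15.48
tool_pos: [0.5102, 0.1165, 0.1541]
tool_rot: [-180.0, 0.1, -153.5]
force: [1.3, 0.0, 0.2]
grip_width: 0.0478
grasp_force: 0.0
time_s: 16.23
tool_pos: [0.6124, -0.0915, 0.1566]
tool_rot: [-180.0, -0.0, -153.7]
force: [0.2, 0.8, -0.2]
grip_width: 0.0477
grasp_force: 0.0
[0.6226 0.1705 0.0526]
[0.6201 0.1075 0.0529]
[0.571  0.2076 0.0527]
[0.5663 0.1425 0.053 ]
[0.5646 0.082  0.0529]
[0.5137 0.178  0.0527]
[0.5096 0.1143 0.0529]
```

View pics/top3.png

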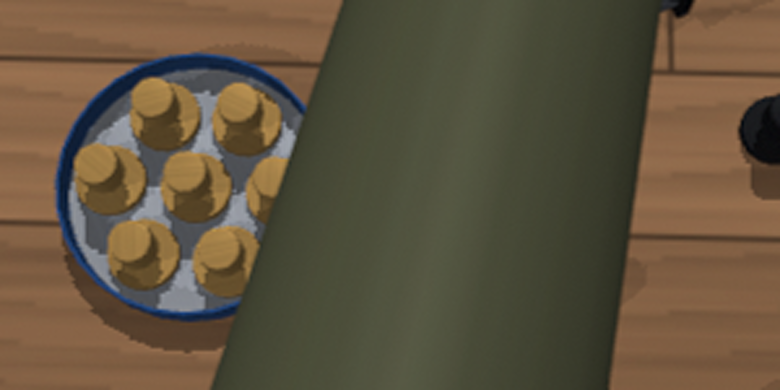

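The tin is full. Knob B stands at (225,262) and knob A at (195,187). All the visible heads are level at z = 53 mm, and the arm is clear of everything.

```bash
python3 -c "
from cell import env; print(env.sign_off())"
```

```text
the job is handed in; nothing more can be done
None
```

Both loose brass knobs now stand upright on the tin's floor, one in the middle and one in the gap in the outer ring, and the job was handed in after about 16 s of robot time.

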